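Feed the bushing to the chute stop

TASK

On the pneumatics bench a two-lane feed chute holds one part in each lane, stuck in the upper half. Push the round bushing down its lane, without lifting it off the lane floor, until it rests against the stop at the bottom, and let go of it there. Leave the square block in the other lane where it is.

Things in the scene. Friction and masses are not known exactly. Their poses are not given: they have to be found in the camera images.
- bushing_center (a point): Centre (half-way up) of the steel bushing: plain thick ring, 46 mm outer diameter, 20 mm bore, 30 mm high, about 0.3 kg. It stands on the sloped floor of lane_a in the upper half; friction keeps it from sliding by itself. (A wider, flatter 60 mm ring on the base plate beside the lanes is not it.)
- lane_a: The bushing's lane, fixed: trough 300 mm long, flat white floor 54 mm wide, side walls 4 mm thick rising 10 mm above it, open at its upper end (x = -150 mm). Origin on the floor, mid-length and mid-width; +x points down the lane, 10 degrees below level, +z square to the floor. The other lane, alike and parallel, is 88 mm away on either side. Its heading and place vary.
- stop_face (a point): Centre of the uphill face of the stop in lane_a: a fixed dark steel plate across the lane at x = +130 mm, 52 mm wide, rising 24 mm above the floor, with a small cylinder actuator behind it. The point lies 12 mm above the floor. With the bushing against the stop, its centre is 23 mm uphill of this face.
- block_center (a point): Centre of the square steel block, 44 x 44 x 30 mm high with a 20 mm bore, about 0.33 kg, loose in the upper half of the other lane. It must stay there.
Things that resemble listed ones, but are neither listed nor needed, are in the scene too. What is shaped like the part that bears bushing_center but brown is not meant.

How it is judged:
By the outcome, as a careful person would: the job done as asked, in the order asked, and still so for the second after the job is handed in, with the robot touching nothing.
It also fails if it takes over 38 s, if anything falls off the work surface, if the arm or the gripper's body presses on something with over 40 N, if the wrist force passes 120 N, or if a joint passes its speed limit or range.

ROBOT

A 7-joint arm with a two-finger parallel gripper is mounted at the origin on the work surface. World frame = base frame: x ahead of the robot, y to its left, z up, the work surface at z = 0. Lengths are in m, angles in rad, forces in N, time in s.
With the tool pointing down it reaches from about 0.35 to 0.9 m from the base axis. Payload 19.9 kg.
Tool frame: the origin (TCP) lies between the finger pads; the fingertips stand arm.tip_reach ahead of it and the grasp point (between the pads) lies 2 mm behind it (arm.tip_reach is the distance from the TCP to the fingertips, in m); z points along the fingers, y is the direction in which the jaws open and shut (so a half turn about z gives the same grasp; the last joint's range is limited). The gripper opens to 85 mm and grips with 20 to 120 N. Pads are 22 mm wide; open, the fingers measure 114 mm over their backs; the gripper's body (76 mm by 85 mm) begins 54 mm behind the grasp point. The pads swing forward as they close: fully open they stand 13 mm farther back than shut.
Start: joints at [1.161, 0.417, -0.01, 1.614, 0.005, 1.111, -0.053], TCP at [0.225, -0.583, 0.222] pointing down, gripper open.
Joint ranges: [-2.81, 2.81], [-0.39, 2.02], [-1.27, 1.25], [0.06, 2.57], [-1.19, 4.33], [0.19, 2], [-2.82, 2.82]. Speed limits (rad/s): [1.89, 1.89, 2.39, 2.39, 3.01, 3.01, 3.01].

INTERFACE

Orientations are given as a 3x3 rotation matrix whose columns are the frame's x, y, z axes.
In Python, from rig import arm gives the robot as it stands.
- The arm moves only by the tool jog_arm, never from a script. Its argument "increments" is a list of rows, each a list of 7 numbers: the shift along the tool's x, y, z in m, then the turn, a rotation vector about the tool's x, y, z in degrees, then the gripper's target within -1 to 1 (fully open at 1, half-way at 0, shut at -1). In form: [[dx, dy, dz, wx, wy, wz, hand], ...]. A call has 1 to 20 rows; each row shifts and turns the commanded pose from where the row before left it, along the tool's axes as they then stand; what a row does not reach is not made up. A row lasts 1/10 s, in which the tool goes at most 50 mm and 8.59 degrees, less where a joint would pass 70% of its speed; a pose out of reach is approached as far as the arm can. A call with a gripper value outside its range is refused whole. The fingers move at their own pace and stop on an object; "force" is the grip in N (left out, the last holds). Time passes only in rows, so rows that do not move let the fingers close. It gives the time, the measured TCP pose, the force and the opening at its end, in the units of the state.
- arm.read_state(): the state, without advancing time (a new reading comes with each control period).
- arm.capture(name): name is "scene" or "top"; returns a dict with "img" (400x640x3 uint8, red, green, blue), "range_z" (400x640 float32, m along the optical axis (not along the pixel's ray), 0 where there is no reading), "mtx" (3x3 intrinsics, pixels), "rvec" (rotation vector, rad) and "tvec" (3), from world to camera coordinates, as OpenCV has them. Camera axes: x right, y down, z forward; pixel columns grow to the right and rows downward; lengths in m; the calibration is good to about 2 mm. A picture is of the moment at which its call begins.
- arm.close_job(): hands the job in, once; it reports no verdict.
The state is a dict: "time_s": time; "q": joint angles; "dq": joint speeds; "tau": joint torques, N m; "ee_pos": TCP position; "tcp_rot": TCP orientation; "force": force on the tool from outside, world axes, zero at the start; "ft_torque": the same for the moment, N m; "width": finger opening in m.
Only numpy, scipy, OpenCV 4.12 (cv2) and the standard library are available. Lean on these libraries where they do the work, as an engineer would, in place of code of your own. Each camera call takes 0.05 s, during which the arm holds its last target. There are 200 camera calls.

## Working session

There is one attempt and no reset: what is moved stays moved. The work goes in short steps, Python scripts to look and compute and a tool call to move; the robot and the scene stay as the last step left them, time stands still between calls to the robot, and variables do not carry over. Pictures are saved under pics/ and viewed, about 8 in all and at most 12, crops included, and the job is handed in when it is done.

Besides the shell and the picture viewer there is one more tool, called as name(argument=value, ...) on one line, values as JSON. jog_arm: Moves the arm, as the interface text tells. Its arguments: {"type":"object","properties":{"increments":{"type":"array"},"force":{"type":"number"}},"required":["increments"]}

```bash
mkdir -p pics; ls; cat > h.py <<'E'
import numpy as np, cv2
from rig import arm
def cap(n):
    c=arm.capture(n); R=cv2.Rodrigues(np.array(c["rvec"],float))[0]; t=np.array(c["tvec"],float).ravel()
    z=c["range_z"]; v,u=np.indices(z.shape); K=c["mtx"]
    P=np.stack([(u-K[0,2])/K[0,0]*z,(v-K[1,2])/K[1,1]*z,z],-1)
    c["W"]=(P-t)@R; c["W"][z==0]=np.nan; c["R"]=R;c["t"]=t
    return c
def save(c,f): cv2.imwrite("pics/"+f,c["img"][:,:,::-1])
E
python3 - <<'E'
from h import *
print(arm.tip_reach, arm.read_state()["tcp_rot"])
for n in("top","scene"):
    c=cap(n); save(c,n+"1.png"); np.savez(n+"1.npz",**{k:c[k] for k in("img","W","R","t","mtx")}); print(c["mtx"].tolist(), -c["R"].T@c["t"])
E
```

```text
pics
0.017 [[ 9.33102772e-01  3.59609435e-01 -5.21473503e-04]
 [ 3.59609808e-01 -9.33102019e-01  1.18671247e-03]
 [-5.98349770e-05 -1.29485168e-03 -9.99999160e-01]]
[[378.3827107244446, 0.0, 320.57763516171065], [0.0, 378.3827107244446, 198.38466006012973], [0.0, 0.0, 1.0]] [0.44187076 0.04522706 0.84152409]
[[438.1484346285106, 0.0, 321.51265821398096], [0.0, 438.1484346285106, 200.1985312312889], [0.0, 0.0, 1.0]] [ 0.83535548 -0.51605972  0.5699374 ]
```

View pics/top1.png

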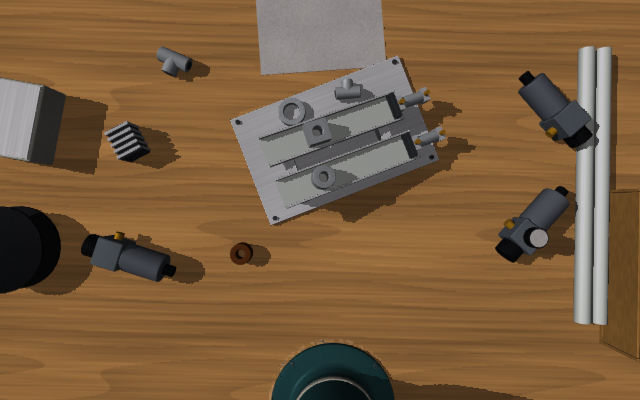

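View pics/scene1.png

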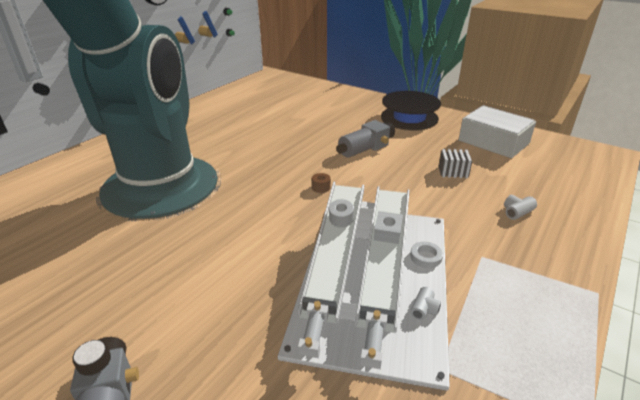

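The top view shows the bushing at (323,177) in the nearer lane (about (280,193) to (408,150), stop at about (410,146)), with the block at (317,131) in the other lane. The wide ring (292,110) and the brown part (241,253) are decoys. The scene view agrees, with the bushing at (341,210). Next I'll fit the lane from depth.

```bash
cat > fit.py <<'E'
from h import *
def analyse(d,bpix=None):
    W=d["W"]; img=d["img"]
    # floor region between bushing and stop in the top image
    m=np.zeros(img.shape[:2],np.uint8); cv2.fillPoly(m,[np.array([[345,165],[395,149],[402,158],[350,178]])],1)
    P=W[m>0]; P=P[~np.isnan(P).any(1)]
    c=P.mean(0); U,S,Vt=np.linalg.svd(P-c); r=np.abs((P-c)@Vt[2]); P=P[r<.004]; c=P.mean(0); Vt=np.linalg.svd(P-c)[2]
    n=Vt[2]*np.sign(Vt[2][2]); return c,n,P
if __name__=="__main__":
    d=np.load("top1.npz"); c,n,P=analyse(d); g=np.array([0,0,-1.]); x=g-n*(g@n); x/=np.linalg.norm(x)
    print("c",c,"n",n,"tilt",np.degrees(np.arccos(n[2])),"x",x, len(P))
    for f in("top1","scene1"):
        d=np.load(f+".npz"); W=d["W"].reshape(-1,3); h=(W-c)@n
        y=np.cross(n,x); a=(W-c)@x; b=(W-c)@y
        k=(np.abs(a)<.25)&(np.abs(b)<.15)&(h>-.02)&(h<.06)
        a,b,h=a[k],b[k],h[k]
        s=(h>.006)&(h<.014)&(abs(b)<.05); print(f,"walls hist b",np.histogram(b[s],np.arange(-.05,.051,.004))[0])
        s=(h>.025)&(h<.035)&(abs(b)<.035)&(a<.06); print("bush top n",s.sum(),"a",a[s].min(),a[s].max(),"b",b[s].min(),b[s].max(),"h",np.median(h[s]))
        if s.sum()>10: (cx,cy),r=cv2.minEnclosingCircle(np.c_[a[s],b[s]].astype(np.float32)); print("circ",cx,cy,r)
        s=(h>.016)&(h<.03)&(abs(b)<.035)&(a>.03); print("stop a hist",np.histogram(a[s],np.arange(.03,.2,.005)))
        s=(abs(h)<.003)&(abs(b)<.02); print("floor a",np.nanpercentile(a[s],[0,1,99,100]))
        s=(h>.025)&(h<.035)&(abs(b)>.06)&(abs(b)<.12); print("block a",a[s].min(),a[s].max(),"b",b[s].min(),b[s].max())
E
python3 fit.py
python3 - <<'E'
import cv2
i=cv2.imread('pics/top1.png')[45:235,220:460]
cv2.imwrite('pics/crop1.png',cv2.resize(i,None,fx=3.3,fy=3.1,interpolation=2))
E
```

```text
c [ 0.52867746 -0.06501596  0.06247045] n [ 0.06796763 -0.16138097  0.98454892] tilt 10.085043729777047 x [ 0.38214586 -0.90735942 -0.17510973] 725
top1 walls hist b [  0   0   0   0   0   0 140 151   5   6   7  10   6   9   7   8   7   8
   6   4  11 288   8   0   0]
bush top n 347 a -0.13431264148244432 -0.08945137542429865 b -0.014718521836801307 0.03028472161744149 h 0.029839104445895125
circ -0.1120377853512764 0.007554156240075827 0.0229719877243042
stop a hist (array([ 0,  0,  0,  0,  0,  0,  0,  0,  0, 44, 64, 53, 31, 26,  7, 22, 22,
       24, 25, 21, 24, 25, 23, 36, 30, 17,  1,  0,  0,  0,  0,  0,  0]), array([0.03 , 0.035, 0.04 , 0.045, 0.05 , 0.055, 0.06 , 0.065, 0.07 ,
       0.075, 0.08 , 0.085, 0.09 , 0.095, 0.1  , 0.105, 0.11 , 0.115,
       0.12 , 0.125, 0.13 , 0.135, 0.14 , 0.145, 0.15 , 0.155, 0.16 ,
       0.165, 0.17 , 0.175, 0.18 , 0.185, 0.19 , 0.195]))
floor a [-0.20070754 -0.19880489  0.07819763  0.14827318]
block a -0.11357246807675303 0.15868067455882606 b 0.06994148391563557 0.11974198548884915
scene1 walls hist b [  0   0   0   0   0   0  44 300   6   9   7  16  13  21  18  14  14  27
  26  16  11 219 133   0   0]
bush top n 335 a -0.1322757594713494 -0.08658065239945628 b -0.013083821012306806 0.031335826433652327 h 0.029590069597159752
circ -0.10952752828598022 0.008434368297457695 0.023497261106967926
stop a hist (array([ 0,  0,  0,  0,  0,  0,  0,  0,  0,  0, 87, 97, 67, 53, 83, 38, 44,
       46, 43, 49, 43, 53, 44, 27, 43, 61, 76,  0,  0,  0,  0,  0,  0]), array([0.03 , 0.035, 0.04 , 0.045, 0.05 , 0.055, 0.06 , 0.065, 0.07 ,
       0.075, 0.08 , 0.085, 0.09 , 0.095, 0.1  , 0.105, 0.11 , 0.115,
       0.12 , 0.125, 0.13 , 0.135, 0.14 , 0.145, 0.15 , 0.155, 0.16 ,
       0.165, 0.17 , 0.175, 0.18 , 0.185, 0.19 , 0.195]))
floor a [-0.20022716 -0.19607314  0.16074217  0.16179982]
block a -0.11333451782902364 0.16253384124506734 b 0.0711385635877647 0.11952162943145618
```

View pics/crop1.png

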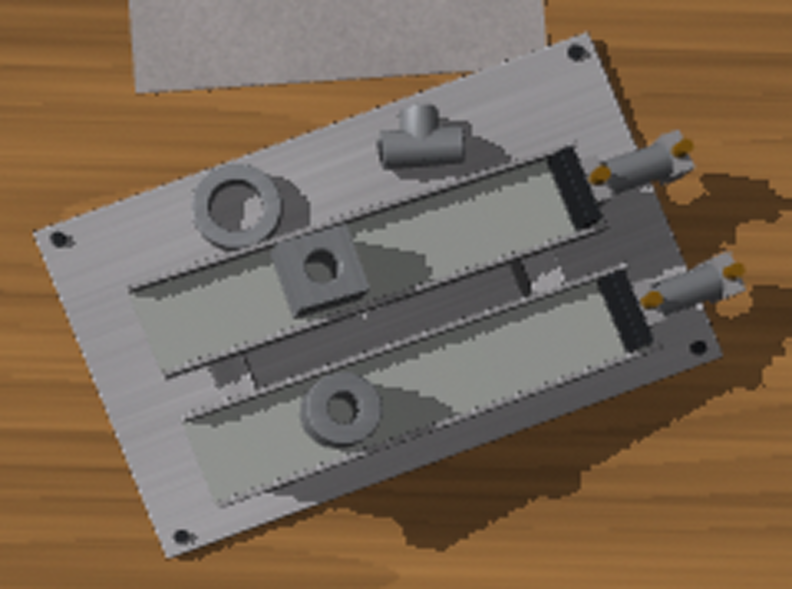

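Crop: bushing at (342,408), the lane clear below it, stop plate at (625,310). My plan is to straddle the bushing's uphill side with nearly closed fingers, square to the floor, and push it down the lane. First I'll refine the heading and work out the approach.

```bash
cat > lane.py <<'E'
from h import *
from fit import analyse
from scipy.spatial.transform import Rotation as Ro
c,n,_=analyse(np.load("top1.npz")); g=np.array([0,0,-1.]); x=g-n*(g@n); x/=np.linalg.norm(x)
dy=[]
for f in("top1","scene1"):
    W=np.load(f+".npz")["W"].reshape(-1,3); y=np.cross(n,x); a,b,h=(W-c)@x,(W-c)@y,(W-c)@n
    for lo,hi in((-.03,-.015),(.028,.045)):
        s=(h>.008)&(h<.013)&(b>lo)&(b<hi)&(a>-.19)&(a<.07); p=np.polyfit(a[s],b[s],1); dy.append(p)
dy=np.array(dy)
sl,off=dy.mean(0)
x=x+sl*np.cross(n,x); x/=np.linalg.norm(x); y=np.cross(n,x)
O=c+y*off   # on lane centreline; stop at a~0.079
Rt=np.c_[-x,y,-n]
def lane(p): d=np.asarray(p)-O; return np.array([d@x,d@y,d@n])
def togo(tgt):   # lane coords of TCP -> jog in tool frame
    s=arm.read_state(); R=np.array(s["tcp_rot"]); p=O+tgt[0]*x+tgt[1]*y+tgt[2]*n
    rv=Ro.from_matrix(R.T@Rt).as_rotvec(degrees=True)
    print("t",s["time_s"],"lane mm",lane(s["ee_pos"])*1e3,"tool shift mm",R.T@(p-s["ee_pos"])*1e3,"after-turn shift",Rt.T@(p-s["ee_pos"])*1e3,"rotvec",rv,"F",s["force"],"w",s["width"],"q",np.round(s["q"],2))
E
python3 - <<'E'
from lane import *
np.set_printoptions(precision=4,suppress=True)
print(dy,x,n,O, np.degrees(np.arctan2(x[1],x[0])))
togo([-.165,0,.12])
E
```

```text
[[-0.002  -0.022 ]
 [-0.0014  0.0359]
 [ 0.0003 -0.0205]
 [ 0.0017  0.0373]] [ 0.3818 -0.9075 -0.1751] [ 0.068  -0.1614  0.9845] [ 0.5358 -0.062   0.0625] -67.18173187931137
t 0.1 lane mm [ 326.0822 -488.8041  219.0989] tool shift mm [ 473.3432 -515.4709   12.1556] after-turn shift [491.0822 488.8041  99.0989] rotvec [  8.0196   7.7787 -91.4873] F [ 0.3767  0.7141 -0.3131] w 0.08544069055093145 q [ 1.16  0.42 -0.01  1.61  0.    1.11 -0.05]
```

jog_arm(increments=[[0.024, -0.026, 0, 0, 0, 0, -0.7], [0.024, -0.026, 0, 0, 0, 0, -0.7], [0.024, -0.026, 0, 0, 0, 0, -0.7], [0.024, -0.026, 0, 0, 0, 0, -0.7], [0.024, -0.026, 0, 0, 0, 0, -0.7], [0.024, -0.026, 0, 0, 0, 0, -0.7], [0.024, -0.026, 0, 0, 0, 0, -0.7], [0.024, -0.026, 0, 0, 0, 0, -0.7], [0.024, -0.026, 0, 0, 0, 0, -0.7], [0.024, -0.026, 0, 0, 0, 0, -0.7], [0.024, -0.026, 0, 0, 0, 0, -0.7], [0.024, -0.026, 0, 0, 0, 0, -0.7], [0.024, -0.026, 0, 0, 0, 0, -0.7], [0.024, -0.026, 0, 0, 0, 0, -0.7], [0.024, -0.026, 0, 0, 0, 0, -0.7], [0.024, -0.026, 0, 0, 0, 0, -0.7], [0.024, -0.026, 0, 0, 0, 0, -0.7], [0.024, -0.026, 0, 0, 0, 0, -0.7], [0.024, -0.026, 0, 0, 0, 0, -0.7], [0, 0, 0, 0, 0, 0, -0.7]], force=60)

```text
time_s: 2.1
ee_pos: [0.4733, 0.0459, 0.2216]
tcp_rot: [[0.931, 0.364, 0.0], [0.364, -0.931, 0.002], [0.001, -0.002, -1.0]]
force: [-0.1, -0.7, 0.1]
width: 0.0127
```

```bash
python3 -c "
from lane import *
np.set_printoptions(precision=2,suppress=True)
togo([-.165,0,.12])"
```

```text
t 2.1 lane mm [-149.68  -15.68  135.05] tool shift mm [ 15.22 -18.09  12.17] after-turn shift [15.32 15.68 15.05] rotvec [  8.02   7.74 -91.19] F [-0.11 -0.7   0.1 ] w 0.012668437840169093 q [ 0.32  0.18 -0.54  1.96  0.11  1.03 -1.46]
```

jog_arm(increments=[[0, 0, 0, 0.67, 0.645, -7.6, -0.7], [0, 0, 0, 0.67, 0.645, -7.6, -0.7], [0, 0, 0, 0.67, 0.645, -7.6, -0.7], [0, 0, 0, 0.67, 0.645, -7.6, -0.7], [0, 0, 0, 0.67, 0.645, -7.6, -0.7], [0, 0, 0, 0.67, 0.645, -7.6, -0.7], [0, 0, 0, 0.67, 0.645, -7.6, -0.7], [0, 0, 0, 0.67, 0.645, -7.6, -0.7], [0, 0, 0, 0.67, 0.645, -7.6, -0.7], [0, 0, 0, 0.67, 0.645, -7.6, -0.7], [0, 0, 0, 0.67, 0.645, -7.6, -0.7], [0, 0, 0, 0.67, 0.645, -7.6, -0.7], [0.008, 0.008, 0, 0, 0, 0, -0.7], [0.008, 0.008, 0, 0, 0, 0, -0.7], [0, 0, 0, 0, 0, 0, -0.7]])

```text
time_s: 3.6
ee_pos: [0.4817, 0.0644, 0.2248]
tcp_rot: [[-0.376, 0.924, -0.067], [0.91, 0.382, 0.161], [0.174, -0.001, -0.985]]
force: [-0.2, 0.3, -0.2]
width: 0.013
```

```bash
python3 -c "
from lane import *
np.set_printoptions(precision=2,suppress=True)
togo([-.168,0,.027])
for k in ('top','scene'):
    d=cap(k); save(d,k+'2.png')"
```

```text
t 3.6 lane mm [-163.81   -0.76  135.72] tool shift mm [  4.31   0.68 108.71] after-turn shift [  4.19   0.76 108.72] rotvec [ 0.03  0.06 -0.35] F [-0.16  0.25 -0.17] w 0.013030884460602452 q [ 0.55  0.27 -0.75  1.89  0.02  1.08  0.21]
```

View pics/scene2.png

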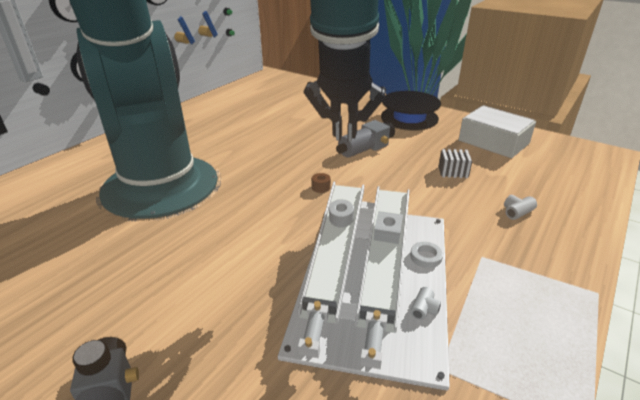

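The tips, at about (345,137) in the picture, are lined up over the lane's upper end, uphill of the bushing at (341,210). I'll go down behind it.

jog_arm(increments=[[0.004, 0.001, 0.02, 0, 0, -0.35, -0.7], [0, 0, 0.02, 0, 0, 0, -0.7], [0, 0, 0.02, 0, 0, 0, -0.7], [0, 0, 0.015, 0, 0, 0, -0.7], [0, 0, 0.01, 0, 0, 0, -0.7], [0, 0, 0.008, 0, 0, 0, -0.7], [0, 0, 0.006, 0, 0, 0, -0.7], [0, 0, 0.005, 0, 0, 0, -0.7], [0, 0, 0.004, 0, 0, 0, -0.7], [0, 0, 0, 0, 0, 0, -0.7]])

```text
time_s: 4.7
ee_pos: [0.4733, 0.0838, 0.1185]
tcp_rot: [[-0.383, 0.921, -0.068], [0.907, 0.389, 0.16], [0.174, -0.0, -0.985]]
force: [-0.1, -0.5, -0.8]
width: 0.0128
```

```bash
python3 -c "
from lane import *
np.set_printoptions(precision=2,suppress=True)
togo([-.148,0,.026])
d=cap('scene'); i=d['img'][80:330,220:480,::-1]; cv2.imwrite('pics/s3.png',cv2.resize(i,None,fx=2.4,fy=2.4))"
```

```text
t 4.7 lane mm [-165.96   -0.98   27.44] tool shift mm [-17.96   0.97   1.46] after-turn shift [-17.96   0.98   1.44] rotvec [-0.03  0.06  0.05] F [-0.11 -0.49 -0.83] w 0.012807119289981784 q [ 0.46  0.42 -0.7   2.01  0.12  0.85  0.11]
```

View pics/s3.png

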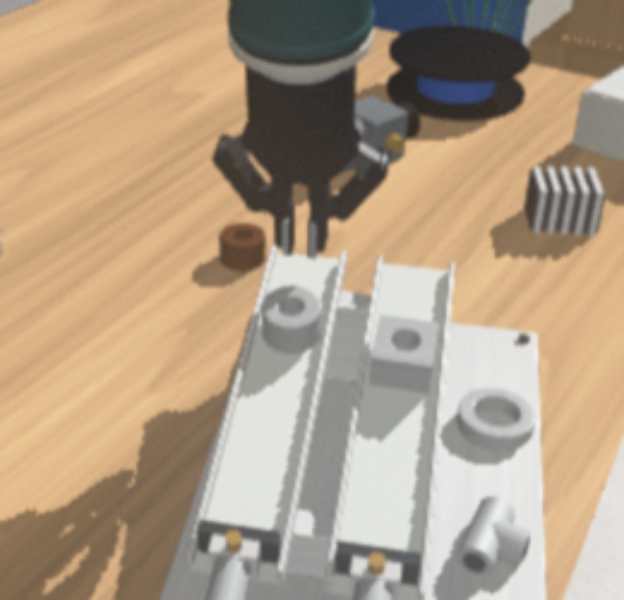

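In this crop the fingertips, at about (300,252), look farther uphill or higher than the pose suggests; the bushing is at (291,318). I'll check that with depth.

```bash
python3 -c "
from lane import *
np.set_printoptions(precision=1,suppress=True)
for k in ('scene','top'):
    d=cap(k); L=(d['W']-O)@np.c_[x,y,n]*1e3
    if k=='scene':
        for v in range(150,205,4): print(v,[tuple(np.round(L[v,u]).tolist()) for u in (338,345,351)])
    m=(abs(L[...,0]+166)<40)&(abs(L[...,1])<26)&(L[...,2]>4)&(L[...,2]<70)&(L[...,0]<-138)
    q=L[m]; print(k,m.sum(), q.min(0) if len(q) else '', q.max(0) if len(q) else '')
s=arm.read_state(); print(s['ee_pos'])
"
```

```text
150 [(-148.0, -10.0, 130.0), (-155.0, 1.0, 125.0), (-146.0, 13.0, 134.0)]
154 [(-149.0, -10.0, 120.0), (-153.0, 2.0, 118.0), (-148.0, 13.0, 124.0)]
158 [(-148.0, -10.0, 112.0), (-469.0, -51.0, -149.0), (-148.0, 13.0, 115.0)]
162 [(-149.0, -10.0, 103.0), (-448.0, -47.0, -145.0), (-149.0, 13.0, 106.0)]
166 [(-155.0, -11.0, 88.0), (-428.0, -44.0, -142.0), (-153.0, 12.0, 93.0)]
170 [(-155.0, -12.0, 78.0), (-405.0, -40.0, -136.0), (-153.0, 13.0, 84.0)]
174 [(-154.0, -11.0, 70.0), (-387.0, -37.0, -133.0), (-155.0, 12.0, 73.0)]
178 [(-155.0, -12.0, 60.0), (-368.0, -34.0, -130.0), (-154.0, 13.0, 64.0)]
182 [(-155.0, -12.0, 50.0), (-351.0, -31.0, -128.0), (-155.0, 12.0, 53.0)]
186 [(-155.0, -12.0, 39.0), (-331.0, -28.0, -122.0), (-156.0, 12.0, 43.0)]
190 [(-186.0, -18.0, -0.0), (-187.0, -4.0, 1.0), (-189.0, 8.0, 1.0)]
194 [(-173.0, -16.0, 2.0), (-177.0, -2.0, -1.0), (-179.0, 9.0, -1.0)]
198 [(-164.0, -14.0, -0.0), (-163.0, -0.0, 2.0), (-166.0, 11.0, 1.0)]
202 [(-123.0, -6.0, 30.0), (-124.0, 6.0, 30.0), (-157.0, 13.0, -0.0)]
scene 211 [-172.3  -20.3   36.8] [-152.7   19.6   69.8]
top 0  
[0.5 0.1 0.1]
```

```bash
python3 -c "
from h import *
for f in('top1','scene1'):
    d=np.load(f+'.npz'); z=d['W'][...,2]; print(f,np.nanmedian(z[(abs(z)<.03)]), np.nanmedian(z[300:330,150:250]), np.nanmedian(z[250:300,200:250]))
"
```

```text
top1 -0.00033123488350444194 -0.000550933975780047 -0.00034515033479771506
scene1 -0.0007054994612231208 -0.0011408017218627142 -0.0011931426942192766
```

jog_arm(increments=[[0, 0.001, 0.002, 0, 0, 0, -0.7], [0, 0, 0.002, 0, 0, 0, -0.7], [0, 0, 0.002, 0, 0, 0, -0.7], [0, 0, 0.002, 0, 0, 0, -0.7], [0, 0, 0, 0, 0, 0, -0.7]])

```text
time_s: 5.35
ee_pos: [0.4736, 0.0855, 0.1106]
tcp_rot: [[-0.383, 0.921, -0.068], [0.907, 0.389, 0.16], [0.174, -0.0, -0.985]]
force: [-0.2, 0.1, -0.3]
width: 0.013
```

The camera's table height is right, and I felt no contact where the stated tip reach predicts about 2 mm to the floor. So the real tips are about 27 mm higher than stated, as depth shows. I'll keep going down in small steps and watch the force.

jog_arm(increments=[[0, 0, 0.002, 0, 0, 0, -0.7], [0, 0, 0.002, 0, 0, 0, -0.7], [0, 0, 0, 0, 0, 0, -0.7]])

```text
time_s: 5.65
ee_pos: [0.4734, 0.0861, 0.1067]
tcp_rot: [[-0.383, 0.921, -0.068], [0.907, 0.389, 0.16], [0.174, -0.0, -0.985]]
force: [1.1, -0.5, -0.1]
width: 0.0128
```

jog_arm(increments=[[0, 0, 0.002, 0, 0, 0, -0.7], [0, 0, 0.002, 0, 0, 0, -0.7], [0, 0, 0.002, 0, 0, 0, -0.7], [0, 0, 0, 0, 0, 0, -0.7]])

```text
time_s: 6.05
ee_pos: [0.473, 0.0871, 0.1008]
tcp_rot: [[-0.383, 0.921, -0.068], [0.907, 0.389, 0.16], [0.174, -0.0, -0.985]]
force: [-0.3, -0.9, 0.7]
width: 0.0133
```

```bash
python3 -c "
from lane import *
np.set_printoptions(precision=1,suppress=True)
togo([-.148,0,.0])
for k in ('scene',):
    d=cap(k); L=(d['W']-O)@np.c_[x,y,n]*1e3
    m=(abs(L[...,0]+166)<40)&(abs(L[...,1])<21)&(L[...,2]>4)&(L[...,2]<70)&(L[...,0]<-138)
    q=L[m]; print(k,m.sum(), q.min(0) if len(q) else '', q.max(0) if len(q) else '')
    i=d['img'][80:330,220:480,::-1]; cv2.imwrite('pics/s4.png',cv2.resize(i,None,fx=2.4,fy=2.4))
"
```

```text
t 6.05 lane mm [-166.    -0.     9.4] tool shift mm [-18.    0.    9.4] after-turn shift [-18.    0.    9.4] rotvec [-0.   0.1  0.1] F [-0.3 -0.9  0.7] w 0.013302240645064793 q [ 0.4  0.5 -0.7  2.   0.1  0.8  0.1]
scene 325 [-177.3  -18.9   19.2] [-151.    20.9   70. ]
```

Depth confirms the tips sit about 10 mm behind the reported TCP. I'll lower another 11 mm, leaving the tips about 8 mm above the floor, then start a slow push. The expected contact is at TCP a ≈ -0.144.

jog_arm(increments=[[0, 0, 0.003, 0, 0, 0, -0.7], [0, 0, 0.003, 0, 0, 0, -0.7], [0, 0, 0.003, 0, 0, 0, -0.7], [0, 0, 0.002, 0, 0, 0, -0.7], [0, 0, 0, 0, 0, 0, -0.7]])

```text
time_s: 6.6
ee_pos: [0.4722, 0.0889, 0.0899]
tcp_rot: [[-0.383, 0.921, -0.068], [0.907, 0.389, 0.16], [0.174, -0.001, -0.985]]
force: [-0.3, -0.0, -0.5]
width: 0.0128
```

jog_arm(increments=[[-0.005, 0, 0, 0, 0, 0, -0.7], [-0.005, 0, 0, 0, 0, 0, -0.7], [-0.005, 0, 0, 0, 0, 0, -0.7], [-0.005, 0, 0, 0, 0, 0, -0.7], [-0.005, 0, 0, 0, 0, 0, -0.7], [-0.005, 0, 0, 0, 0, 0, -0.7], [-0.005, 0, 0, 0, 0, 0, -0.7], [-0.005, 0, 0, 0, 0, 0, -0.7], [0, 0, 0, 0, 0, 0, -0.7]])

```text
time_s: 7.5
ee_pos: [0.4879, 0.0518, 0.0831]
tcp_rot: [[-0.382, 0.922, -0.068], [0.908, 0.388, 0.16], [0.174, -0.0, -0.985]]
force: [-0.6, 0.6, -0.1]
width: 0.0124
```

```bash
cat > chk.py <<'E'
from lane import *
import sys
np.set_printoptions(precision=1,suppress=True)
togo([.025,0,-.002])
for k in ('top','scene'):
    d=cap(k); L=(d['W']-O)@np.c_[x,y,n]*1e3; A,B,H=L[...,0],L[...,1],L[...,2]
    s=(abs(B)<27)&(H>26)&(H<33)&(A>-140)&(A<85)&(d["img"].min(-1)>60); 
    if s.sum()>10: print(k,"bush top",s.sum(),cv2.minEnclosingCircle(L[s][:,:2].astype(np.float32)),np.median(H[s]))
    s=(B>60)&(B<112)&(H>27)&(H<33)&(A>-130)&(A<-40)
    if s.sum()>10: print(k,"block",s.sum(),L[s].min(0),L[s].max(0))
    save(d,k+sys.argv[1]+'.png')
cv2.imwrite('pics/c%s.png'%sys.argv[1],cv2.resize(d['img'][80:330,220:480,::-1],None,fx=2.4,fy=2.4))
E
python3 chk.py 5
```

```text
t 7.5 lane mm [-125.2    0.1   -1.3] tool shift mm [-150.2   -0.1    0.9] after-turn shift [-150.2   -0.1    0.7] rotvec [-0.   0.1  0. ] F [-0.6  0.6 -0.1] w 0.012437055530090536 q [ 0.5  0.5 -0.7  2.   0.2  0.8  0.1]
scene bush top 374 ((-23.355045318603516, 4.44619083404541), 107.6837158203125) 29.547195723437703
scene block 426 [-112.9   65.8   27.1] [-65.5 110.9  33. ]
```

View pics/c5.png

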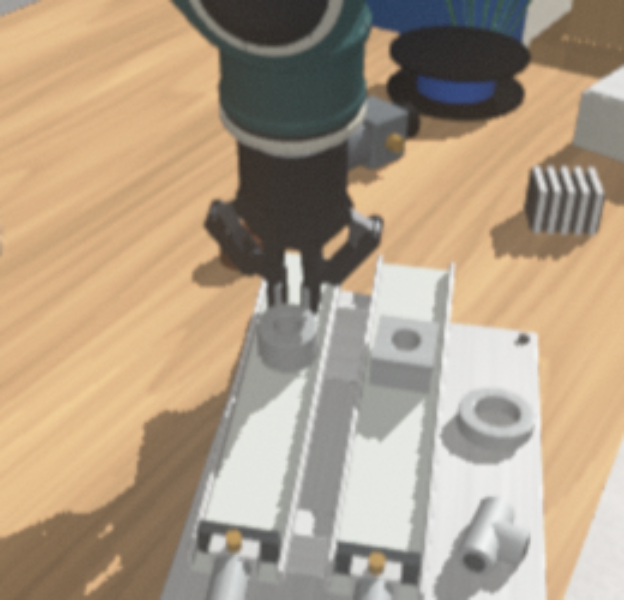

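The bushing has moved down to (288,335), in contact with the fingers and still on the floor; the block at (405,350) is untouched. I'll continue pushing.

jog_arm(increments=[[-0.005, 0, 0, 0, 0, 0, -0.7], [-0.007, 0, 0, 0, 0, 0, -0.7], [-0.007, 0, 0, 0, 0, 0, -0.7], [-0.007, 0, 0, 0, 0, 0, -0.7], [-0.007, 0, 0, 0, 0, 0, -0.7], [-0.007, 0, 0, 0, 0, 0, -0.7], [-0.007, 0, 0, 0, 0, 0, -0.7], [-0.007, 0, 0, 0, 0, 0, -0.7], [-0.007, 0, 0, 0, 0, 0, -0.7], [-0.007, 0, 0, 0, 0, 0, -0.7], [-0.007, 0, 0, 0, 0, 0, -0.7], [-0.007, 0, 0, 0, 0, 0, -0.7], [-0.007, 0, 0, 0, 0, 0, -0.7], [-0.007, 0, 0, 0, 0, 0, -0.7], [-0.007, 0, 0, 0, 0, 0, -0.7], [-0.007, 0, 0, 0, 0, 0, -0.7], [-0.007, 0, 0, 0, 0, 0, -0.7], [-0.005, 0, 0, 0, 0, 0, -0.7], [-0.003, 0, 0, 0, 0, 0, -0.7], [0, 0, 0, 0, 0, 0, -0.7]])

```text
time_s: 9.6
ee_pos: [0.5357, -0.0613, 0.0614]
tcp_rot: [[-0.382, 0.922, -0.068], [0.907, 0.388, 0.16], [0.174, -0.0, -0.985]]
force: [-0.5, 0.1, -0.3]
width: 0.0128
```

```bash
python3 chk.py 6
```

```text
t 9.6 lane mm [-0.5  0.2 -1.2] tool shift mm [-25.5  -0.2   0.9] after-turn shift [-25.5  -0.2   0.8] rotvec [-0.   0.1  0. ] F [-0.5  0.1 -0.3] w 0.012846217950411798 q [ 0.6  0.6 -0.6  1.9  0.2  0.9  0.3]
top block 416 [-113.6   64.6   27. ] [-68.  109.9  33. ]
scene bush top 509 ((38.529537200927734, 9.81814956665039), 45.96550750732422) 29.664738596736974
scene block 429 [-112.2   65.7   27.1] [-66.1 110.9  32.7]
```

View pics/c6.png

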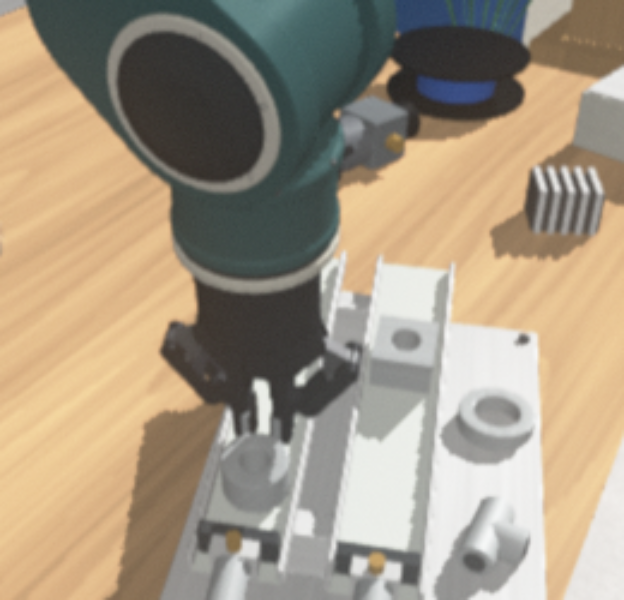

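The bushing is now at (255,470), upright, with about 24 mm to go to the stop; the block hasn't moved. I'll do the last stretch slowly and watch the force.

jog_arm(increments=[[-0.004, 0, 0, 0, 0, 0, -0.7], [-0.004, 0, 0, 0, 0, 0, -0.7], [-0.004, 0, 0, 0, 0, 0, -0.7], [-0.003, 0, 0, 0, 0, 0, -0.7], [-0.002, 0, 0, 0, 0, 0, -0.7], [-0.002, 0, 0, 0, 0, 0, -0.7], [0, 0, 0, 0, 0, 0, -0.7]])

```text
time_s: 10.4
ee_pos: [0.5429, -0.0785, 0.0582]
tcp_rot: [[-0.383, 0.921, -0.068], [0.907, 0.389, 0.16], [0.174, -0.0, -0.985]]
force: [-0.6, 0.2, 0.3]
width: 0.013
```

jog_arm(increments=[[-0.001, 0, 0, 0, 0, 0, -0.7], [-0.001, 0, 0, 0, 0, 0, -0.7], [0, 0, 0, 0, 0, 0, -0.7]])

```text
time_s: 10.7
ee_pos: [0.5436, -0.0801, 0.0578]
tcp_rot: [[-0.383, 0.921, -0.068], [0.907, 0.389, 0.16], [0.174, -0.0, -0.985]]
force: [-0.9, 0.6, 0.5]
width: 0.0127
```

jog_arm(increments=[[-0.001, 0, 0, 0, 0, 0, -0.7], [0, 0, 0, 0, 0, 0, -0.7]])

```text
time_s: 10.9
ee_pos: [0.544, -0.081, 0.0577]
tcp_rot: [[-0.383, 0.921, -0.068], [0.907, 0.389, 0.16], [0.174, -0.0, -0.985]]
force: [-0.3, -0.1, 0.2]
width: 0.0127
```

jog_arm(increments=[[-0.001, 0, 0, 0, 0, 0, -0.7], [0, 0, 0, 0, 0, 0, -0.7]])

```text
time_s: 11.1
ee_pos: [0.5444, -0.0819, 0.0575]
tcp_rot: [[-0.383, 0.921, -0.068], [0.907, 0.389, 0.16], [0.174, -0.0, -0.985]]
force: [0.8, -0.1, -0.4]
width: 0.0132
```

jog_arm(increments=[[-0.001, 0, 0, 0, 0, 0, -0.7], [0, 0, 0, 0, 0, 0, -0.7]])

```text
time_s: 11.3
ee_pos: [0.5448, -0.0828, 0.0573]
tcp_rot: [[-0.383, 0.921, -0.068], [0.907, 0.389, 0.16], [0.174, -0.0, -0.985]]
force: [-0.0, -0.9, 0.4]
width: 0.0128
```

```bash
python3 chk.py 7
```

```text
t 11.3 lane mm [23.2  0.3 -1.1] tool shift mm [-1.8 -0.3  0.9] after-turn shift [-1.8 -0.3  0.9] rotvec [-0.   0.1  0.1] F [-0.  -0.9  0.4] w 0.012764631152424271 q [ 0.6  0.6 -0.6  1.8  0.2  0.9  0.3]
top block 417 [-113.3   64.9   27. ] [-67.5 110.   32.8]
scene bush top 541 ((48.04670715332031, 0.8212709426879883), 36.08475875854492) 29.801030873973446
scene block 427 [-113.1   65.8   27. ] [-65.3 110.9  32.5]
```

View pics/c7.png

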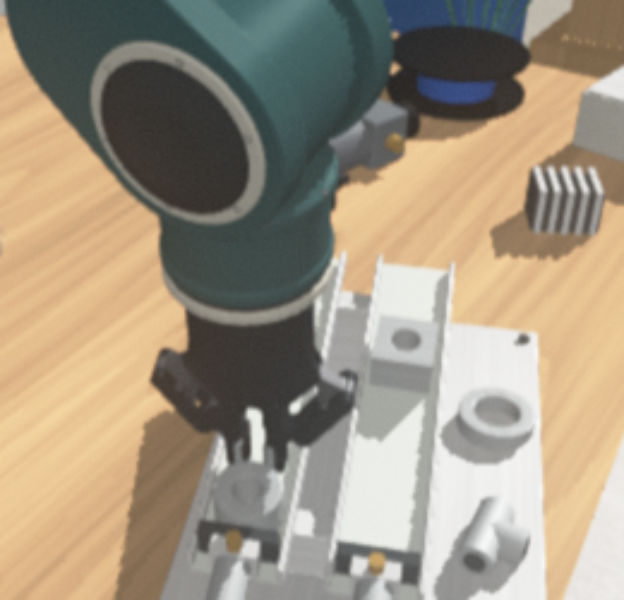

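The bushing, at (250,492), is at or nearly at the stop, but no contact force shows yet. I'll creep on in 1 mm steps.

jog_arm(increments=[[-0.001, 0, 0, 0, 0, 0, -0.7], [0, 0, 0, 0, 0, 0, -0.7]])

```text
time_s: 11.6
ee_pos: [0.5452, -0.0837, 0.0572]
tcp_rot: [[-0.383, 0.921, -0.068], [0.907, 0.389, 0.16], [0.174, -0.0, -0.985]]
force: [-0.1, 0.2, -0.5]
width: 0.013
```

jog_arm(increments=[[-0.001, 0, 0, 0, 0, 0, -0.7], [0, 0, 0, 0, 0, 0, -0.7]])

```text
time_s: 11.8
ee_pos: [0.5454, -0.0841, 0.057]
tcp_rot: [[-0.383, 0.921, -0.068], [0.907, 0.389, 0.161], [0.175, -0.0, -0.985]]
force: [-1.5, 4.0, 1.8]
width: 0.0126
```

That reads about 4.5 N directed uphill, and the tool lags its command, so this is stop contact. One more 1 mm step to confirm.

jog_arm(increments=[[-0.001, 0, 0, 0, 0, 0, -0.7], [0, 0, 0, 0, 0, 0, -0.7], [0, 0, 0, 0, 0, 0, -0.7]])

```text
time_s: 12.1
ee_pos: [0.5454, -0.0841, 0.057]
tcp_rot: [[-0.384, 0.921, -0.069], [0.907, 0.39, 0.161], [0.176, -0.001, -0.984]]
force: [-4.8, 8.1, 6.6]
width: 0.0125
```

It's seated: the force rose to about 11 N with no further motion. I'll back straight uphill, then lift clear and move away.

jog_arm(increments=[[0.002, 0, 0, 0, 0, 0, -0.7], [0.004, 0, 0, 0, 0, 0, -0.7], [0.01, 0, 0, 0, 0, 0, -0.7], [0.015, 0, 0, 0, 0, 0, -0.7], [0, 0, 0, 0, 0, 0, -0.7], [0, 0, -0.015, 0, 0, 0, -0.7], [0, 0, -0.025, 0, 0, 0, -0.7], [0, 0, -0.025, 0, 0, 0, -0.7], [0, 0, -0.025, 0, 0, 0, -0.7], [0, 0, -0.025, 0, 0, 0, -0.7], [0, 0, -0.02, 0, 0, 0, -0.7], [0.03, 0, 0, 0, 0, 0, -0.7], [0.03, 0, 0, 0, 0, 0, -0.7], [0.03, 0, 0, 0, 0, 0, -0.7], [0.03, 0, 0, 0, 0, 0, -0.7], [0.03, 0, 0, 0, 0, 0, -0.7], [0.03, 0, 0, 0, 0, 0, -0.7], [0.03, 0, 0, 0, 0, 0, -0.7], [0, 0, 0, 0, 0, 0, -0.7]])

```text
time_s: 14.0
ee_pos: [0.4618, 0.1147, 0.2335]
tcp_rot: [[-0.387, 0.92, -0.066], [0.906, 0.393, 0.16], [0.173, 0.002, -0.985]]
force: [0.4, -0.9, -0.1]
width: 0.0127
```

```bash
sed -i 's/(A>-140)&(A<85)/(A>0)\&(A<77)/' chk.py; python3 chk.py 8
```

```text
t 14.0 lane mm [-218.6    0.4  134.9] tool shift mm [-243.3   -1.9  137.4] after-turn shift [-243.6   -0.4  136.9] rotvec [0.  0.1 0.3] F [ 0.4 -0.9 -0.1] w 0.012727232087656947 q [ 0.5  0.2 -0.8  1.9 -0.   1.1  0.1]
top bush top 198 ((56.57592010498047, -0.01230674609541893), 22.681121826171875) 29.90459239491452
scene bush top 462 ((57.976078033447266, 1.6263333559036255), 23.154542922973633) 29.90872910411651
scene block 425 [-113.8   65.9   27. ] [-65.  111.   32.8]
```

View pics/c8.png

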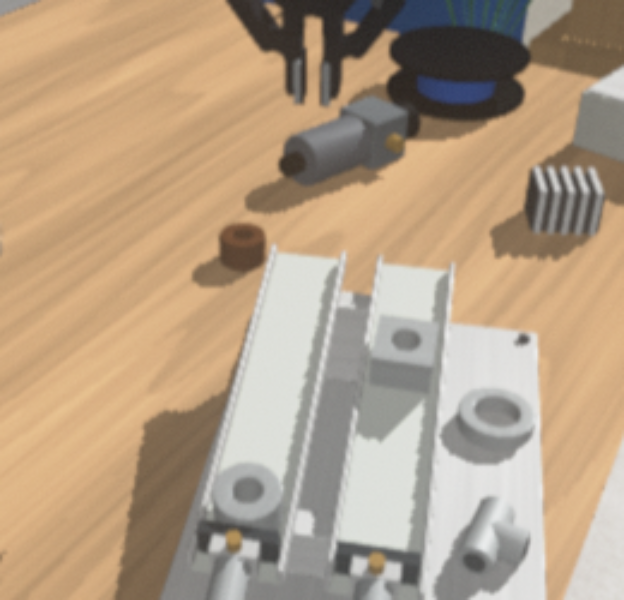

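The bushing stands at (248,492) against the stop: centre at a ≈ 57 mm, stop face at about 80 mm, top 30 mm above the floor. The block at (405,350) hasn't moved and the arm is clear. I'm handing in.

```bash
python3 -c "
from rig import arm
print(arm.close_job())"
```

```text
the job is handed in; nothing more can be done
None
```

The round bushing is resting against the stop at the bottom of its lane, released, and the job is handed in. I pushed it from its uphill side with nearly closed fingers held square to the lane floor, then backed straight off uphill and lifted clear, finishing at 14 s.

- **Against the stop:** at the end of the push the force rose to about 11 N with no further motion. After release, the bushing's centre measured 57–58 mm along my fitted lane axis. The stop face is at about 80 mm, which leaves the expected 23 mm.
- **On the floor:** the bushing's top was 30 mm above the lane floor at that last check.
- **Block:** its measured position matched its starting place within about 1 mm.

**Disagreement found:** by the depth camera, the fingertips sat about 10 mm behind the reported tool point, not 17 mm ahead as stated. I went down by camera and force instead, and there was no unexpected contact.

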